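# Stow the full tin, kit the part-used one

### The job

The two aluminium tins look the same, but one is full of parts and the other is nearly used up: lift each to feel which is heavier. Stand the heavier one down in the empty middle pocket of the open drawer and ease the drawer fully shut without slamming it; stand the lighter one in the aluminium kit tray so that it is used first. Keep both tins upright, set them down rather than drop them, and leave everything else where it is.

Things in the scene. Friction and masses are not known exactly. Their poses are not given: they have to be found in the camera images.
- tin_a_mid (a point): one of two identical plain aluminium screw-top tins, 54 mm in diameter, 56 mm high, closed; the point is its centre, 28 mm above its underside, z up its axis. The load of loose parts in it is packed and hidden; either tin can be the full one. Both start standing on the bench to the right of the drawer unit, before a tall open carton that must not be hit
- tin_b_mid (a point): one of two identical plain aluminium screw-top tins, 54 mm in diameter, 56 mm high, closed; the point is its centre, 28 mm above its underside, z up its axis. One tin weighs at least 0.18 kg more than the other; neither weighs over 0.6 kg
- tin_a: the same tin as tin_a_mid; origin at the centre of its underside
- tin_b: the same tin as tin_b_mid; origin at the centre of its underside
- cabinet: low grey steel drawer unit standing on the bench, 220 deep (x), 200 wide (y), 102 high on 17 mm feet, does not move; origin at the centre of its underside, x towards its back; a caliper lies on its top. The back of its drawer front is at x = -110 when shut. The opening leaves 69 mm above the pocket floor, so a tin that stands on a rib (15 mm up) instead of in the pocket cannot pass
- drawer (a joint): travel of the drawer out of the unit, m: 0 shut, 0.16 fully out; it slides along the unit's -x axis on stiff runners (about 1.5 N) and stays where it is left. It starts 0.125 to 0.15 out. Inward faster than 0.4 m/s counts as slammed
- drawer_pull (a point): middle of the outer face of the pull, a level 8 mm steel bar 72 mm long (along y) on the drawer front, 57 mm above the bench, its outer face 24 mm before the drawer front, whose lower edge is 19 mm and top 98 mm above the bench. Axes as the unit's (x into the unit). Push here to shut the drawer; moves with it
- drawer_insert: black plastic insert fixed in the drawer; origin 12 mm above the bench in the plane of the drawer front's back, x into the drawer. Pockets with floor 29 mm above the bench and ribs 3 mm thick, 15 mm high; pockets on either side of the middle one hold a bearing and a collar (below the rib tops), the trough behind holds bushes, a pin and a bolt, fixed; highest 27 mm above the floor
- pocket (a point): centre of the floor of the empty middle pocket of the insert, 62 x 62 mm inside, 15 mm deep, 29 mm above the bench; x into the unit, y along the drawer front, z up. Its centre is 45 mm behind the drawer front's back; moves with the drawer
- kit_tray: shallow open aluminium tray on the bench, does not move, 190 (x) by 130 (y) by 22 high, walls and floor 3 mm; origin at the centre of its underside. Bolts and a nut are fixed in its +x half (x over 15 mm); the -x half is free
- kit_free (a point): centre of the free half of the tray's floor, 3 mm above the bench, 45 mm to -x of the tray's centre
- paste_jar: bystander, not to be shifted: white jar with blue lid, 56 mm wide, 70 high; origin at the centre of its underside
- tape_measure: bystander, not to be shifted: yellow tape measure, 60x70x36; origin at the centre of its underside
- roller_a: bystander, not to be shifted: black roller standing, 33 mm wide, 38 high; origin at the centre of its underside

How it is judged:
At the end, for the whole second after the job is handed in: The drawer is shut (within 5 mm); the heavier tin stands upright on the floor of the middle pocket (within 10 mm of its centre, its weight of over 3.2 N borne by the insert); the lighter tin stands upright on the floor of the kit tray, between its walls; both are at rest (value of joint drawer below 0.005 m and ((horizontal distance between tin_a_mid and pocket below 0.01 m and z of tin_a_mid in the frame of pocket below 0.034 m and angle between each of tin_a_mid, tin_b_mid's own z axis and vertical below 0.12 rad and contact force between tin_a and drawer_insert above 3.2 N and x of tin_b_mid in the frame of kit_tray between -0.095 and 0.095 m and y of tin_b_mid in the frame of kit_tray between -0.065 and 0.065 m and z of tin_b_mid in the frame of kit_tray below 0.037 m) or (horizontal distance between tin_b_mid and pocket below 0.01 m and z of tin_b_mid in the frame of pocket below 0.034 m and angle between each of tin_b_mid, tin_a_mid's own z axis and vertical below 0.12 rad and contact force between tin_b and drawer_insert above 3.2 N and x of tin_a_mid in the frame of kit_tray between -0.095 and 0.095 m and y of tin_a_mid in the frame of kit_tray between -0.065 and 0.065 m and z of tin_a_mid in the frame of kit_tray below 0.037 m)) and linear speed of each of tin_a, tin_b below 0.02 m/s); the robot touches nothing.
It fails at once if a tin is tipped by more than 35 degrees (angle between any of tin_a_mid, tin_b_mid's own z axis and vertical above 0.61 rad).
It fails at once if a tin is dropped or thrown (faster than 1.1 m/s) (linear speed of any of tin_a, tin_b above 1.1 m/s).
It fails at once if the drawer is slammed (faster than 0.4 m/s inward) (velocity of joint drawer below -0.4 m/s).
It fails at once if a bystander (paste jar, tape measure, roller) is shifted by more than 30 mm (distance of any of paste_jar, tape_measure, roller_a from where it was at the start of the episode above 0.03 m).
It also fails if it takes over 69 s, if anything falls off the work surface, if the arm or the gripper's body presses on something with over 40 N, if the wrist force passes 120 N, or if a joint passes its speed limit or range.

### The arm

A 6-joint arm with a two-finger parallel gripper is mounted at the origin on a cart in front of the work surface, level with it; the furniture and walls round the work are solid. World frame = base frame: x ahead of the robot, y to its left, z up, the work surface at z = 0. Lengths are in m, angles in rad, forces in N, time in s.
With the tool pointing down it reaches from about 0.25 to 0.725 m from the base axis. Payload 4 kg.
Tool frame: the origin (TCP) lies on the centre line of the jaws, within the pads' length; the fingertips stand 14 mm ahead of it and the grasp point (between the pads) lies 5 mm behind it; z points along the fingers, x is the direction in which the jaws open and shut, and the axes are right-handed (so a half turn about z gives the same grasp; the last joint's range is limited). The gripper opens to 85 mm and grips with 20 to 120 N. Pads are 22 mm wide; open, the fingers measure 114 mm over their backs; the gripper's body (76 mm by 85 mm) begins 54 mm behind the grasp point. The pads swing forward as they close: fully open they stand 13 mm farther back than shut.
Start: joints at [-1.294, 0.241, 0.005, 1.335, 0, 1.571], TCP at [0.137, -0.481, 0.245] pointing down, gripper open.
Joint ranges: [-2.72, 2.72], [-1.05, 1.87], [-1.09, 1.28], [-1.99, 2.15], [-1.42, 1.44], [-3.14, 3.14]. Speed limits (rad/s): [2.79, 2.79, 3.14, 3.14, 3.14, 3.14].

### API

Orientations are given as a unit quaternion [x, y, z, w].
In Python, from workcell import bot gives the robot as it stands.
- The arm moves only by the tool play_rows, never from a script. Its argument "motion" is a list of rows, each an object with "fingers": the closure, from -1 (fully open) to 1 (shut), so that 0 is half open; "translation": the shift along the tool's x, y, z in cm, a list of three; "roll": the turn about the tool's z in degrees. A call has 1 to 20 rows; each row is the pose to reach, as a shift and turn from the pose commanded when the call began, along the tool's axes at that moment; what a row does not reach only later rows make up. A row lasts 1/12 s, in which the tool goes at most 41.7 mm and 7.16 degrees, less where a joint would pass 70% of its speed; a pose out of reach is approached as far as the arm can. A call with a gripper value outside its range is refused whole. The fingers move at their own pace and stop on an object; the grip force is fixed at half the most. Time passes only in rows, so rows that repeat a pose let the fingers close. It gives the time, the measured TCP pose, the force and the opening at its end, in the units of the state.
- bot.get_obs(): the state, without advancing time (a new reading comes with each control period).
- bot.camera(name): name is "scene" or "top"; returns a dict with "pixels" (384x512x3 uint8, red, green, blue), "intrinsics" (3x3 intrinsics, pixels), "k1" (the pictures are not rectified: a ray, as slopes to the right and down, at radius r is drawn at 1 + k1 r^2 times it, then the intrinsics apply), "world_to_cam" (4x4, takes a point from world to camera coordinates). Camera axes: x right, y down, z forward; pixel columns grow to the right and rows downward; lengths in m; the calibration is good to about 2 mm. A picture is of the moment at which its call begins. There is no depth.
- bot.job_done(): hands the job in, once; it reports no verdict.
The state is a dict: "clock": time; "joint_pos": joint angles; "joint_vel": joint speeds; "tau": joint torques, N m; "eef_pos": TCP position; "tool_rot": TCP orientation; "ft_force": force on the tool from outside, world axes, zero at the start; "ft_torque": the same for the moment, N m; "grip_width": finger opening in m.
Only numpy, scipy, OpenCV 4.12 (cv2) and the standard library are available. Lean on these libraries where they do the work, as an engineer would, in place of code of your own. Each camera call takes 0.05 s, during which the arm holds its last target. There are 200 camera calls.

## Working session

There is one attempt and no reset: what is moved stays moved. The work goes in short steps, Python scripts to look and compute and a tool call to move; the robot and the scene stay as the last step left them, time stands still between calls to the robot, and variables do not carry over. Pictures are saved under pics/ and viewed, about 8 in all and at most 12, crops included, and the job is handed in when it is done.

Besides the shell and the picture viewer there is one more tool, called after "Request:" by a JSON object that holds its "api" and its "payload". play_rows: Moves the arm, as the interface text tells. Its arguments: {"type":"object","properties":{"motion":{"type":"array","items":{"type":"object","properties":{"fingers":{"type":"number"},"translation":{"type":"array","items":{"type":"number"}},"roll":{"type":"number"}}}}},"required":["motion"]}

```bash
mkdir -p pics; cat > h.py <<'E'
import numpy as np, cv2
from workcell import bot
def snap(name,fn):
    c=bot.camera(name); cv2.imwrite('pics/'+fn+'.png',c['pixels'][:,:,::-1]); np.savez('pics/'+fn+'.npz',**c); return c
def load(fn): return dict(np.load('pics/'+fn+'.npz'))
def px2w(c,u,v,z):
    K=c['intrinsics'];d=np.array([(u-K[0,2])/K[0,0],(v-K[1,2])/K[1,1]]);s=d.copy()
    for _ in range(20): s=d/(1+c['k1']*(s@s))
    T=c['world_to_cam'];R=T[:3,:3];o=-R.T@T[:3,3];r=R.T@np.array([*s,1]);return o+r*(z-o[2])/r[2]
def w2px(c,p):
    T=c['world_to_cam'];q=T[:3,:3]@np.array(p)+T[:3,3];s=q[:2]/q[2];s=s*(1+c['k1']*(s@s));K=c['intrinsics']
    return K[0,0]*s[0]+K[0,2],K[1,1]*s[1]+K[1,2]
E
python3 - <<'E'
from h import *
for n in('scene','top'):
    c=snap(n,n+'0'); T=c['world_to_cam']; print(n,-T[:3,:3].T@T[:3,3],T[2,:3],c['intrinsics'][0,0],c['k1'])
    im=cv2.resize(c['pixels'][:,:,::-1],(800,600),interpolation=cv2.INTER_CUBIC); cv2.imwrite(f'pics/{n}0b.png',im)
print(bot.get_obs())
E
```

```text
scene [-0.23577792  0.93082376  0.66312811] [ 0.59755089 -0.68234703 -0.42111218] 360.05479422815944 -0.018534410331657408
top [0.34771882 0.00350893 1.36199329] [ 0.20404327 -0.00658    -0.97893976] 422.20086812537636 -0.01535000464249808
{'clock': 0.1, 'joint_pos': array([-1.29399677e+00,  2.41319689e-01,  3.89179604e-03,  1.33519544e+00,
        2.46690267e-05,  1.57077950e+00]), 'joint_vel': array([-2.04982073e-03, -1.95268339e-03,  4.11654920e-03, -4.18511134e-05,
       -3.87804742e-05, -1.63916341e-03]), 'tau': array([ 1.89752034e-03, -3.73138046e+01,  2.53010327e+01,  1.08820110e-02,
        1.89285215e-04, -8.79574653e-07]), 'eef_pos': array([ 0.13650342, -0.48046335,  0.24452345]), 'tool_rot': array([ 7.97901478e-01, -6.02787190e-01, -7.21439214e-04, -5.60500499e-04]), 'ft_force': array([-0.00160725,  0.0451097 , -0.7614776 ]), 'ft_torque': array([-0.01844449, -0.01286034,  0.01718326]), 'grip_width': 0.0850129481979086}
```

View pics/scene0b.png

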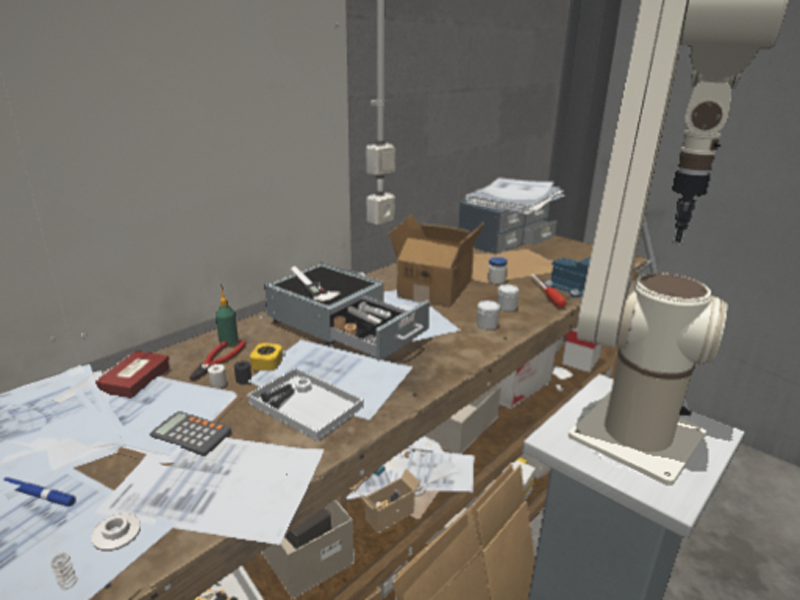

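View pics/top0b.png

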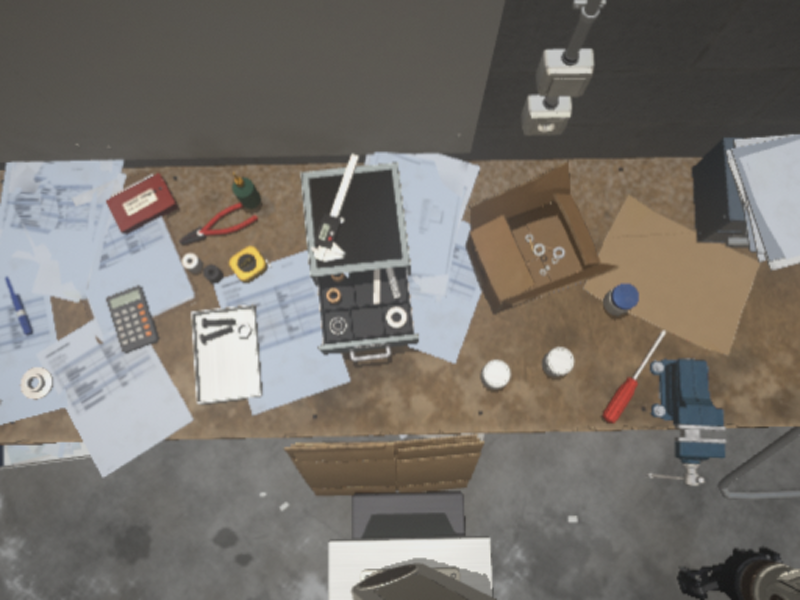

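The scene view shows the layout. In the top view the tins are at (496,375) and (559,362), the drawer pull is at (371,355), the pocket at (368,321) and the tray's free half at (227,375). Next I'll enlarge a crop.

```bash
python3 - <<'E'
from h import *
c=load('top0'); im=c['pixels'][100:260,115:375,::-1]
cv2.imwrite('pics/crop1.png',cv2.resize(im,None,fx=3,fy=3,interpolation=cv2.INTER_CUBIC))
E
```

```text
(no output)
```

View pics/crop1.png

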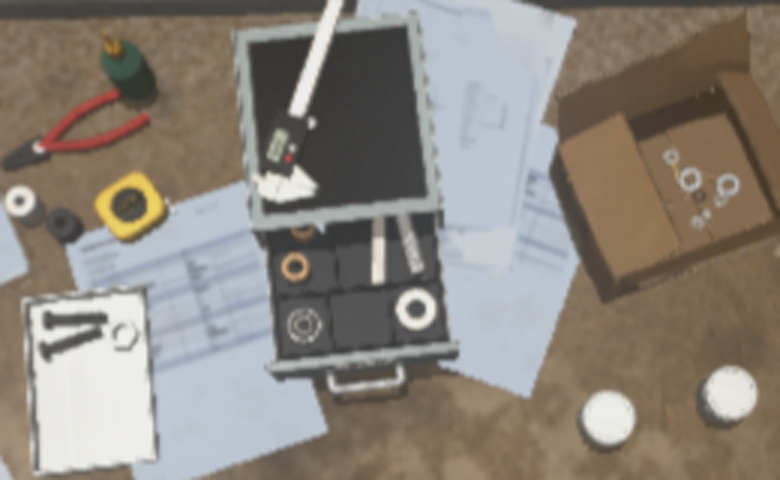

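```bash
python3 - <<'E'
from h import *
c=load('top0')
def P(x,y,z): return px2w(c,115+(x+.5)/3-.5,100+(y+.5)/3-.5,z)
for n,x,y,z in [('tin1',608,418,.056),('tin2',730,393,.056),('cabFL',255,224,.102),('cabFR',441,214,.102),('cabBL',234,30,.102),('cabBR',418,14,.102),('frL',270,376,.098),('frR',457,355,.098),('frinL',278,362,.098),('frinR',446,345,.098),('pullL',331,392,.057),('pullR',405,389,.057),
 ('pkBL',331,292,.044),('pkBR',392,290,.044),('pkFR',396,344,.044),('pkFL',335,349,.044),('trBL',24,299,.022),('trBR',145,289,.022),('trFR',157,460,.022),('trFL',35,473,.022),('carton',605,300,0),('roller',62,222,.038)]: print(n,P(x,y,z).round(4))
E
```

```text
tin1 [ 0.4646 -0.1802  0.056 ]
tin2 [ 0.4876 -0.3078  0.056 ]
cabFL [0.6664 0.1782 0.102 ]
cabFR [ 0.673  -0.0126  0.102 ]
cabBL [0.8787 0.2021 0.102 ]
cabBR [0.8927 0.0069 0.102 ]
frL [0.5101 0.1626 0.098 ]
frR [ 0.5274 -0.0254  0.098 ]
frinL [0.5241 0.1546 0.098 ]
frinR [ 0.5378 -0.0146  0.098 ]
pullL [0.4974 0.1047 0.057 ]
pullR [0.4989 0.0282 0.057 ]
pkBL [0.6052 0.1052 0.044 ]
pkBR [0.6059 0.0405 0.044 ]
pkFR [0.5481 0.0371 0.044 ]
pkFL [0.5441 0.1013 0.044 ]
trBL [0.6087 0.4376 0.022 ]
trBR [0.617  0.3074 0.022 ]
trFR [0.4337 0.2903 0.022 ]
trFL [0.4228 0.4179 0.022 ]
carton [ 0.5985 -0.1911  0.    ]
roller [0.6893 0.3952 0.038 ]
```

```bash
cat > model.py <<'E'
from h import *
yaw=.085; pk=np.array([.5758,.0735]); tins=[(.4646,-.1802),(.4876,-.3078)]
def draw(c,box,s,pk,yaw,tins,off=(0,0)):
    x0,y0,x1,y1=box; im=cv2.resize(c['pixels'][y0:y1,x0:x1,::-1],None,fx=s,fy=s,interpolation=cv2.INTER_CUBIC).copy()
    def q(p): u,v=w2px(c,p); return (int((u-x0+.5)*s),int((v-y0+.5)*s))
    u=np.array([np.cos(yaw),np.sin(yaw)]);v=np.array([-u[1],u[0]])
    def loc(a,b,z): return (*(pk+a*u+b*v),z)
    def poly(pts,col,cl=True): cv2.polylines(im,[np.array([q(p) for p in pts])],cl,col,1)
    for z,col in((.029,(0,255,255)),(.044,(0,0,255))): poly([loc(a,b,z) for a,b in((-.031,-.031),(.031,-.031),(.031,.031),(-.031,.031))],col)
    poly([loc(-.045,-.09,.098),loc(-.045,.09,.098)],(0,255,0))
    for t in tins:
        for z in(0,.056): poly([(t[0]+.027*np.cos(k),t[1]+.027*np.sin(k),z) for k in np.linspace(0,6.28,25)],(255,0,255))
    return im
E
python3 - <<'E'
from model import *
a=draw(load('top0'),(195,160,275,230),5,pk,yaw,tins); b=draw(load('scene0'),(205,175,285,235),5,pk,yaw,tins)
d=draw(load('top0'),(300,215,380,265),5,pk,yaw,tins); e=draw(load('scene0'),(290,170,350,220),5,pk,yaw,tins)
W=800; im=np.zeros((600,800,3),np.uint8); 
for m,(x,y) in((a,(0,0)),(b,(400,0)),(d,(0,350)),(e,(400,350))):
    h=min(m.shape[0],600-y);w=min(m.shape[1],800-x); im[y:y+h,x:x+w]=m[:h,:w]
cv2.imwrite('pics/ov.png',im)
E
```

```text
(no output)
```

View pics/ov.png

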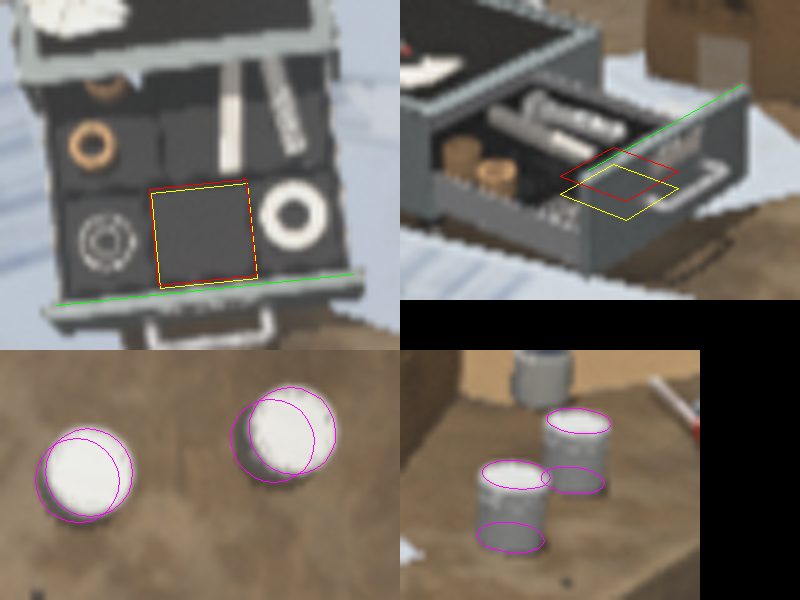

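The overlay matches in both views: the pocket outline covers the dark square, and the tin circles sit on the tins to within about 2 mm. Now I'll move.

```bash
cat > go.py <<'E'
import sys
from h import *
from scipy.spatial.transform import Rotation as Ro
def go(p,psi=None):
    o=bot.get_obs(); R=Ro.from_quat(o['tool_rot']).as_matrix(); cur=np.degrees(np.arctan2(R[1,0],R[0,0]))
    t=R.T@(np.array(p)-o['eef_pos'])*100; r=0 if psi is None else (cur-psi+180)%360-180
    print('t',o['clock'],'pos',o['eef_pos'].round(4),'psi',cur.round(2),'F',o['ft_force'].round(2),'w',o['grip_width'].round(4),'j6',o['joint_pos'][5].round(2),'\n ->',p,'trans',t.round(2),'roll',round(r,1),'rows',np.ceil(np.linalg.norm(t)/4.17))
if __name__=='__main__':
    a=[float(x) for x in sys.argv[1:]]; go(a[:3],a[3] if len(a)>3 else None)
E
python3 go.py .4646 -.1802 .15 94.9
```

```text
Traceback (most recent call last):
  File "go.py", line 9, in <module>
    a=[float(x) for x in sys.argv[1:]]; go(a[:3],a[3] if len(a)>3 else None)
                                        ~~^^^^^^^^^^^^^^^^^^^^^^^^^^^^^^^^^^
  File "go.py", line 7, in go
    print('t',o['clock'],'pos',o['eef_pos'].round(4),'psi',cur.round(2),'F',o['ft_force'].round(2),'w',o['grip_width'].round(4),'j6',o['joint_pos'][5].round(2),'\n ->',p,'trans',t.round(2),'roll',round(r,1),'rows',np.ceil(np.linalg.norm(t)/4.17))
                                                                                                       ^^^^^^^^^^^^^^^^^^^^^
AttributeError: 'float' object has no attribute 'round'
```

```bash
sed -i "s/o\['grip_width'\].round(4)/round(float(o['grip_width']),4)/" go.py; python3 go.py .4646 -.1802 .15 94.9; python3 go.py .4646 -.1802 .032 94.9;
```

```text
t 0.1 pos [ 0.1365 -0.4805  0.2445] psi -74.14 F [-0.    0.05 -0.76] w 0.085 j6 1.57 
 -> [0.4646, -0.1802, 0.15] trans [-19.9  -39.77   9.49] roll -169.0 rows 11.0
t 0.1 pos [ 0.1365 -0.4805  0.2445] psi -74.14 F [-0.    0.05 -0.76] w 0.085 j6 1.57 
 -> [0.4646, -0.1802, 0.032] trans [-19.88 -39.77  21.29] roll -169.0 rows 12.0
```

Request:
{"api": "play_rows", "payload": {"motion": [{"fingers": -1, "translation": [-1, -2, 0], "roll": -7}, {"fingers": -1, "translation": [-2, -4, 0], "roll": -14}, {"fingers": -1, "translation": [-3, -6, 0], "roll": -21}, {"fingers": -1, "translation": [-4, -8, 0], "roll": -28}, {"fingers": -1, "translation": [-5, -10, 0], "roll": -35}, {"fingers": -1, "translation": [-6, -12, 1], "roll": -42}, {"fingers": -1, "translation": [-7, -14, 1], "roll": -49}, {"fingers": -1, "translation": [-8, -16, 2], "roll": -56}, {"fingers": -1, "translation": [-9, -18, 2], "roll": -63}, {"fingers": -1, "translation": [-10, -20, 3], "roll": -70}, {"fingers": -1, "translation": [-11, -22, 3], "roll": -77}, {"fingers": -1, "translation": [-12, -24, 4], "roll": -84}, {"fingers": -1, "translation": [-13, -26, 4], "roll": -91}, {"fingers": -1, "translation": [-14, -28, 5], "roll": -98}, {"fingers": -1, "translation": [-15, -30, 5], "roll": -105}, {"fingers": -1, "translation": [-16, -32, 6], "roll": -112}, {"fingers": -1, "translation": [-17, -34, 7], "roll": -119}, {"fingers": -1, "translation": [-18, -36, 8], "roll": -126}, {"fingers": -1, "translation": [-19, -38, 8.5], "roll": -133}, {"fingers": -1, "translation": [-19.9, -39.8, 9.5], "roll": -140}]}}

```text
clock: 1.77
eef_pos: [0.466, -0.1798, 0.15]
tool_rot: [0.838, 0.546, 0.0, 0.0]
ft_force: [0.3, -1.2, -0.3]
grip_width: 0.0856
```

```bash
python3 go.py .4646 -.1802 .15 94.9; python3 go.py .4646 -.1802 .032 94.9;
```

```text
t 1.7667 pos [ 0.466  -0.1798  0.15  ] psi 66.23 F [ 0.35 -1.23 -0.31] w 0.0856 j6 0.05 
 -> [0.4646, -0.1802, 0.15] trans [-0.1  -0.11 -0.  ] roll -28.7 rows 1.0
t 1.7667 pos [ 0.466  -0.1798  0.15  ] psi 66.23 F [ 0.35 -1.23 -0.31] w 0.0856 j6 0.05 
 -> [0.4646, -0.1802, 0.032] trans [-0.1  -0.11 11.8 ] roll -28.7 rows 3.0
```

Request:
{"api": "play_rows", "payload": {"motion": [{"fingers": -1, "translation": [0, 0, 2], "roll": -7}, {"fingers": -1, "translation": [0, 0, 4], "roll": -14}, {"fingers": -1, "translation": [0, 0, 5], "roll": -21}, {"fingers": -1, "translation": [0, 0, 6], "roll": -28.7}, {"fingers": -1, "translation": [0, 0, 8], "roll": -28.7}, {"fingers": -1, "translation": [0, 0, 10], "roll": -28.7}, {"fingers": -1, "translation": [0, 0, 11], "roll": -28.7}, {"fingers": -1, "translation": [0, 0, 11.8], "roll": -28.7}, {"fingers": -1, "translation": [0, 0, 11.8], "roll": -28.7}, {"fingers": 1, "translation": [0, 0, 11.8], "roll": -28.7}, {"fingers": 1, "translation": [0, 0, 11.8], "roll": -28.7}, {"fingers": 1, "translation": [0, 0, 11.8], "roll": -28.7}, {"fingers": 1, "translation": [0, 0, 11.8], "roll": -28.7}, {"fingers": 1, "translation": [0, 0, 11.8], "roll": -28.7}, {"fingers": 1, "translation": [0, 0, 11.8], "roll": -28.7}, {"fingers": 1, "translation": [0, 0, 11.8], "roll": -28.7}]}}

```text
clock: 3.1
eef_pos: [0.4663, -0.1812, 0.0337]
tool_rot: [0.678, 0.735, 0.001, 0.001]
ft_force: [-0.8, 0.2, 6.4]
grip_width: 0.0519
```

Request:
{"api": "play_rows", "payload": {"motion": [{"fingers": 1, "translation": [0, 0, -0.5], "roll": 0}, {"fingers": 1, "translation": [0, 0, -1], "roll": 0}, {"fingers": 1, "translation": [0, 0, -2], "roll": 0}, {"fingers": 1, "translation": [0, 0, -3], "roll": 0}, {"fingers": 1, "translation": [0, 0, -3.5], "roll": 0}, {"fingers": 1, "translation": [0, 0, -4], "roll": 0}, {"fingers": 1, "translation": [0, 0, -4], "roll": 0}, {"fingers": 1, "translation": [0, 0, -4], "roll": 0}, {"fingers": 1, "translation": [0, 0, -4], "roll": 0}, {"fingers": 1, "translation": [0, 0, -4], "roll": 0}, {"fingers": 1, "translation": [0, 0, -4], "roll": 0}, {"fingers": 1, "translation": [0, 0, -4], "roll": 0}]}}

```text
clock: 4.1
eef_pos: [0.4648, -0.1807, 0.0719]
tool_rot: [0.678, 0.735, -0.0, -0.0]
ft_force: [-0.8, 0.3, -1.7]
grip_width: 0.0518
```

```bash
python3 go.py .4646 -.1802 .032 94.9; python3 - <<'E'
from h import *
snap('scene','scene1')
for i in range(5):
    bot.camera('top'); o=bot.get_obs(); print(o['ft_force'].round(2),o['tau'].round(2)[1:4])
E
```

```text
t 4.1 pos [ 0.4648 -0.1807  0.0719] psi 94.56 F [-0.84  0.35 -1.66] w 0.0518 j6 -0.45 
 -> [0.4646, -0.1802, 0.032] trans [ 0.05 -0.02  3.99] roll -0.3 rows 1.0
[ 0.02 -0.41 -2.18] [-4.054e+01  2.128e+01  1.000e-02]
[-0.55 -0.05 -1.29] [-4.053e+01  2.129e+01  1.000e-02]
[ 0.85 -0.22 -1.88] [-40.52  21.29   0.  ]
[-0.68  0.2  -1.81] [-40.52  21.3    0.  ]
[ 0.53  0.01 -1.49] [-40.52  21.3    0.  ]
```

Tin 1 feels light, about 1.6 N. I'll take it to the tray now and then check it against the other tin.

```bash
python3 go.py .4758 .359 .17 95.4
```

```text
t 4.4 pos [ 0.4651 -0.1808  0.0722] psi 94.56 F [ 0.53  0.01 -1.49] w 0.0518 j6 -0.45 
 -> [0.4758, 0.359, 0.17] trans [53.72  5.36 -9.77] roll -0.8 rows 14.0
```

Request:
{"api": "play_rows", "payload": {"motion": [{"fingers": 1, "translation": [0, 0, -2], "roll": 0}, {"fingers": 1, "translation": [0, 0, -5], "roll": 0}, {"fingers": 1, "translation": [1, 0, -8], "roll": 0}, {"fingers": 1, "translation": [3, 0, -10], "roll": 0}, {"fingers": 1, "translation": [6, 0, -10], "roll": 0}, {"fingers": 1, "translation": [10, 0.5, -10], "roll": 0}, {"fingers": 1, "translation": [14, 1, -10], "roll": 0}, {"fingers": 1, "translation": [18, 1.5, -10], "roll": 0}, {"fingers": 1, "translation": [22, 2, -10], "roll": 0}, {"fingers": 1, "translation": [26, 2.5, -10], "roll": 0}, {"fingers": 1, "translation": [30, 3, -10], "roll": 0}, {"fingers": 1, "translation": [34, 3.5, -10], "roll": 0}, {"fingers": 1, "translation": [38, 4, -10], "roll": 0}, {"fingers": 1, "translation": [42, 4.5, -10], "roll": 0}, {"fingers": 1, "translation": [46, 5, -10], "roll": 0}, {"fingers": 1, "translation": [49, 5.2, -10], "roll": 0}, {"fingers": 1, "translation": [51.5, 5.3, -10], "roll": 0}, {"fingers": 1, "translation": [53, 5.4, -10], "roll": 0}, {"fingers": 1, "translation": [53.7, 5.4, -10], "roll": -0.8}, {"fingers": 1, "translation": [53.7, 5.4, -10], "roll": -0.8}]}}

```text
clock: 6.07
eef_pos: [0.4758, 0.3602, 0.1718]
tool_rot: [0.672, 0.74, -0.0, -0.0]
ft_force: [-0.5, 0.9, -2.0]
grip_width: 0.0519
```

```bash
python3 go.py .4758 .359 .036 95.4
```

```text
t 6.0667 pos [0.4758 0.3602 0.1718] psi 95.53 F [-0.46  0.91 -2.04] w 0.0519 j6 0.55 
 -> [0.4758, 0.359, 0.036] trans [-0.12 -0.   13.58] roll 0.1 rows 4.0
```

Request:
{"api": "play_rows", "payload": {"motion": [{"fingers": 1, "translation": [-0.1, 0, 3], "roll": 0}, {"fingers": 1, "translation": [-0.1, 0, 6.5], "roll": 0}, {"fingers": 1, "translation": [-0.1, 0, 9], "roll": 0}, {"fingers": 1, "translation": [-0.1, 0, 11], "roll": 0}, {"fingers": 1, "translation": [-0.1, 0, 12], "roll": 0}, {"fingers": 1, "translation": [-0.1, 0, 12.6], "roll": 0}, {"fingers": 1, "translation": [-0.1, 0, 13], "roll": 0}, {"fingers": 1, "translation": [-0.1, 0, 13.2], "roll": 0}, {"fingers": 1, "translation": [-0.1, 0, 13.4], "roll": 0}, {"fingers": 1, "translation": [-0.1, 0, 13.5], "roll": 0}, {"fingers": 1, "translation": [-0.1, 0, 13.5], "roll": 0}]}}

```text
clock: 6.98
eef_pos: [0.4768, 0.3582, 0.0381]
tool_rot: [0.673, 0.739, 0.001, 0.0]
ft_force: [-0.1, -1.3, -2.3]
grip_width: 0.0524
```

Request:
{"api": "play_rows", "payload": {"motion": [{"fingers": 1, "translation": [0, 0, 0.1], "roll": 0}, {"fingers": 1, "translation": [0, 0, 0.1], "roll": 0}, {"fingers": 1, "translation": [0, 0, 0.2], "roll": 0}, {"fingers": 1, "translation": [0, 0, 0.2], "roll": 0}]}}

```text
clock: 7.32
eef_pos: [0.4766, 0.3581, 0.0367]
tool_rot: [0.673, 0.739, 0.001, 0.0]
ft_force: [-1.7, -0.8, 4.6]
grip_width: 0.0519
```

Request:
{"api": "play_rows", "payload": {"motion": [{"fingers": -0.6, "translation": [0, 0, 0], "roll": 0}, {"fingers": -0.6, "translation": [0, 0, 0], "roll": 0}, {"fingers": -0.6, "translation": [0, 0, 0], "roll": 0}, {"fingers": -0.6, "translation": [0, 0, 0], "roll": 0}, {"fingers": -0.6, "translation": [0, 0, 0], "roll": 0}, {"fingers": -0.6, "translation": [0, 0, -0.5], "roll": 0}, {"fingers": -0.6, "translation": [0, 0, -1.5], "roll": 0}, {"fingers": -0.6, "translation": [0, 0, -3], "roll": 0}, {"fingers": -0.6, "translation": [0, 0, -6], "roll": 0}, {"fingers": -1, "translation": [0, 0, -9], "roll": 0}, {"fingers": -1, "translation": [0, 0, -12], "roll": 0}, {"fingers": -1, "translation": [0, 0, -13], "roll": 0}, {"fingers": -1, "translation": [0, 0, -13], "roll": 0}]}}

```text
clock: 8.4
eef_pos: [0.4784, 0.3594, 0.1701]
tool_rot: [0.673, 0.739, 0.004, 0.001]
ft_force: [-1.0, -0.3, -0.0]
grip_width: 0.0856
```

```bash
python3 go.py .4876 -.3078 .165 94.9
```

```text
t 8.4 pos [0.4784 0.3594 0.1701] psi 95.36 F [-0.99 -0.33 -0.04] w 0.0856 j6 0.55 
 -> [0.4876, -0.3078, 0.165] trans [-66.51  -5.32   0.17] roll 0.5 rows 17.0
```

Request:
{"api": "play_rows", "payload": {"motion": [{"fingers": -1, "translation": [-3, 0, 0], "roll": 0}, {"fingers": -1, "translation": [-7, -0.5, 0], "roll": 0}, {"fingers": -1, "translation": [-11, -1, 0], "roll": 0}, {"fingers": -1, "translation": [-15, -1.2, 0], "roll": 0}, {"fingers": -1, "translation": [-19, -1.5, 0], "roll": 0}, {"fingers": -1, "translation": [-23, -1.8, 0], "roll": 0}, {"fingers": -1, "translation": [-27, -2.2, 0], "roll": 0}, {"fingers": -1, "translation": [-31, -2.5, 0], "roll": 0}, {"fingers": -1, "translation": [-35, -2.8, 0], "roll": 0}, {"fingers": -1, "translation": [-39, -3.1, 0], "roll": 0}, {"fingers": -1, "translation": [-43, -3.5, 0], "roll": 0}, {"fingers": -1, "translation": [-47, -3.8, 0], "roll": 0}, {"fingers": -1, "translation": [-51, -4.1, 0], "roll": 0}, {"fingers": -1, "translation": [-55, -4.4, 0], "roll": 0}, {"fingers": -1, "translation": [-59, -4.7, 0], "roll": 0}, {"fingers": -1, "translation": [-62, -5, 0], "roll": 0}, {"fingers": -1, "translation": [-64.5, -5.2, 0], "roll": 0.5}, {"fingers": -1, "translation": [-66, -5.3, 0], "roll": 0.5}, {"fingers": -1, "translation": [-66.5, -5.3, 0], "roll": 0.5}, {"fingers": -1, "translation": [-66.5, -5.3, 0], "roll": 0.5}]}}

```text
clock: 10.07
eef_pos: [0.4852, -0.3095, 0.1641]
tool_rot: [0.677, 0.736, -0.0, -0.001]
ft_force: [-0.4, 1.0, 0.4]
grip_width: 0.0854
```

```bash
python3 go.py .4876 -.3078 .032 94.9
```

```text
t 10.0667 pos [ 0.4852 -0.3095  0.1641] psi 94.79 F [-0.39  1.02  0.37] w 0.0854 j6 -0.65 
 -> [0.4876, -0.3078, 0.032] trans [ 0.13  0.28 13.21] roll -0.1 rows 4.0
```

Request:
{"api": "play_rows", "payload": {"motion": [{"fingers": -1, "translation": [0.1, 0.2, 3], "roll": 0}, {"fingers": -1, "translation": [0.1, 0.2, 6.5], "roll": 0}, {"fingers": -1, "translation": [0.1, 0.2, 10], "roll": 0}, {"fingers": -1, "translation": [0.1, 0.2, 12], "roll": 0}, {"fingers": -1, "translation": [0.1, 0.2, 13.2], "roll": 0}, {"fingers": -1, "translation": [0.1, 0.2, 13.2], "roll": 0}, {"fingers": 1, "translation": [0.1, 0.2, 13.2], "roll": 0}, {"fingers": 1, "translation": [0.1, 0.2, 13.2], "roll": 0}, {"fingers": 1, "translation": [0.1, 0.2, 13.2], "roll": 0}, {"fingers": 1, "translation": [0.1, 0.2, 13.2], "roll": 0}, {"fingers": 1, "translation": [0.1, 0.2, 13.2], "roll": 0}, {"fingers": 1, "translation": [0.1, 0.2, 13.2], "roll": 0}, {"fingers": 1, "translation": [0.1, 0.2, 13.2], "roll": 0}, {"fingers": 1, "translation": [0.1, 0.2, 13.2], "roll": 0}]}}

```text
clock: 11.23
eef_pos: [0.4891, -0.3082, 0.0354]
tool_rot: [0.676, 0.737, 0.001, 0.002]
ft_force: [0.5, 1.4, 7.1]
grip_width: 0.053
```

Request:
{"api": "play_rows", "payload": {"motion": [{"fingers": 1, "translation": [0, 0, -0.5], "roll": 0}, {"fingers": 1, "translation": [0, 0, -1.5], "roll": 0}, {"fingers": 1, "translation": [0, 0, -3.5], "roll": 0}, {"fingers": 1, "translation": [0, 0, -6], "roll": 0}, {"fingers": 1, "translation": [0, 0, -9], "roll": 0}, {"fingers": 1, "translation": [0, 0, -12], "roll": 0}, {"fingers": 1, "translation": [0, 0, -13.5], "roll": 0}, {"fingers": 1, "translation": [0, 0, -14], "roll": 0}, {"fingers": 1, "translation": [0, 0, -14], "roll": 0}, {"fingers": 1, "translation": [0, 0, -14], "roll": 0}, {"fingers": 1, "translation": [0, 0, -14], "roll": 0}, {"fingers": 1, "translation": [0, 0, -14], "roll": 0}]}}

```text
clock: 12.23
eef_pos: [0.4864, -0.3074, 0.1711]
tool_rot: [0.677, 0.736, -0.0, -0.002]
ft_force: [-0.4, -0.5, -4.5]
grip_width: 0.0531
```

```bash
python3 go.py .5758 .0735 .18 94.9; python3 - <<'E'
from h import *
c=snap('scene','scene2');o=bot.get_obs(); print(o['ft_force'].round(2))
c=snap('top','top2');o=bot.get_obs(); print(o['ft_force'].round(2),o['eef_pos'],w2px(c,o['eef_pos']))
E
```

```text
t 12.2333 pos [ 0.4864 -0.3074  0.1711] psi 94.86 F [-0.39 -0.5  -4.54] w 0.0531 j6 -0.65 
 -> [0.5758, 0.0735, 0.18] trans [37.2  12.13 -0.83] roll -0.0 rows 10.0
[-0.26  0.57 -6.2 ]
[-0.62  0.73 -4.74] [ 0.48682568 -0.30761085  0.1716724 ] (np.float64(367.3527770418935), np.float64(226.38274240278474))
```

Tin 2 weighs about 5 N against 1.7 N, so it is the heavier one. I'll carry it over the pocket, keeping clear of the carton.

Request:
{"api": "play_rows", "payload": {"motion": [{"fingers": 1, "translation": [2, 0, -0.5], "roll": 0}, {"fingers": 1, "translation": [5, 0.5, -0.8], "roll": 0}, {"fingers": 1, "translation": [9, 0.8, -0.8], "roll": 0}, {"fingers": 1, "translation": [13, 1, -0.8], "roll": 0}, {"fingers": 1, "translation": [17, 1.5, -0.8], "roll": 0}, {"fingers": 1, "translation": [21, 2, -0.8], "roll": 0}, {"fingers": 1, "translation": [25, 3, -0.8], "roll": 0}, {"fingers": 1, "translation": [28.5, 4.5, -0.8], "roll": 0}, {"fingers": 1, "translation": [31.5, 6.5, -0.8], "roll": 0}, {"fingers": 1, "translation": [34, 8.5, -0.8], "roll": 0}, {"fingers": 1, "translation": [36, 10.5, -0.8], "roll": 0}, {"fingers": 1, "translation": [37, 11.6, -0.8], "roll": 0}, {"fingers": 1, "translation": [37.2, 12.1, -0.8], "roll": 0}, {"fingers": 1, "translation": [37.2, 12.1, -0.8], "roll": 0}, {"fingers": 1, "translation": [37.2, 12.1, -0.8], "roll": 0}, {"fingers": 1, "translation": [37.2, 12.1, -0.8], "roll": 0}]}}

```text
clock: 13.67
eef_pos: [0.5757, 0.0718, 0.1808]
tool_rot: [0.677, 0.736, -0.001, -0.0]
ft_force: [-1.3, -0.7, -4.7]
grip_width: 0.0522
```

```bash
python3 go.py .5758 .0735 .062 94.9; python3 - <<'E'
from model import *
c=snap('top','top3'); s=snap('scene','scene3'); o=bot.get_obs(); print(o['eef_pos'],o['ft_force'])
a=draw(c,(195,160,275,230),5,pk,yaw,[]); b=draw(s,(190,125,270,235),5,pk,yaw,[])
t=draw(c,(110,190,180,240),5,pk,yaw,[])
# held tin bottom/top outlines at eef (scene)
def ring(im,c,box,x,y,z):
    p=np.array([[(w2px(c,(x+.027*np.cos(k),y+.027*np.sin(k),z))[i]-box[i]+.5)*5 for i in(0,1)] for k in np.linspace(0,6.28,25)]).astype(int); cv2.polylines(im,[p],True,(255,0,255),1)
e=o['eef_pos']
for z in(e[2]-.034,e[2]+.022): ring(b,s,(190,125),e[0],e[1],z)
im=np.zeros((600,800,3),np.uint8); im[:350,:400]=a; im[:550,400:800]=b; im[350:600,:350]=t[:250]
cv2.imwrite('pics/ov3.png',im)
E
```

```text
t 13.6667 pos [0.5757 0.0718 0.1808] psi 94.79 F [-1.26 -0.65 -4.69] w 0.0522 j6 0.04 
 -> [0.5758, 0.0735, 0.062] trans [ 0.18  0.05 11.88] roll -0.1 rows 3.0
[0.57594073 0.07169065 0.18130838] [-0.32743751 -0.52344512 -5.05139558]
```

View pics/ov3.png

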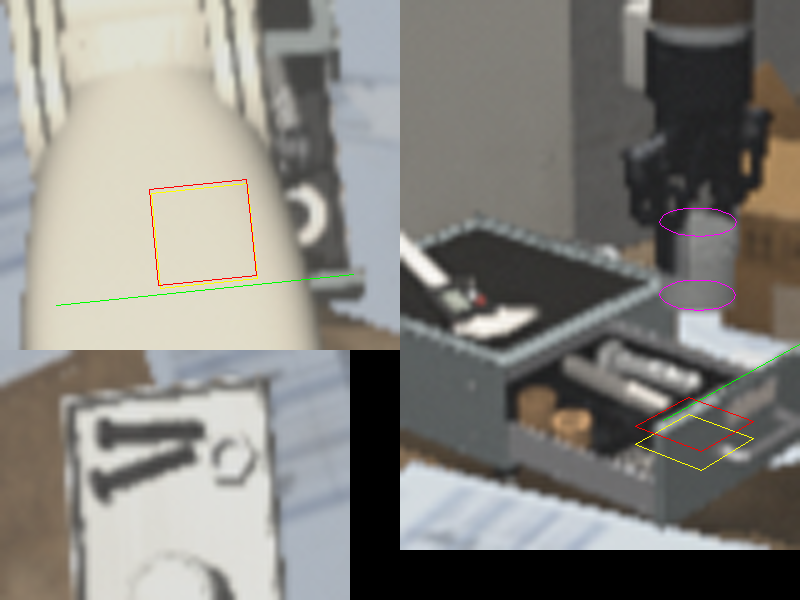

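The light tin stands in the tray at lower left. The held tin matches the predicted ring to within about 2 mm. I'll lower it to just above the ribs.

Request:
{"api": "play_rows", "payload": {"motion": [{"fingers": 1, "translation": [0.2, 0, 2], "roll": 0}, {"fingers": 1, "translation": [0.2, 0, 4.5], "roll": 0}, {"fingers": 1, "translation": [0.2, 0, 7], "roll": 0}, {"fingers": 1, "translation": [0.2, 0, 8.5], "roll": 0}, {"fingers": 1, "translation": [0.2, 0, 9.3], "roll": 0}, {"fingers": 1, "translation": [0.2, 0, 9.6], "roll": 0}, {"fingers": 1, "translation": [0.2, 0, 9.6], "roll": 0}, {"fingers": 1, "translation": [0.2, 0, 9.6], "roll": 0}, {"fingers": 1, "translation": [0.2, 0, 9.6], "roll": 0}]}}

```text
clock: 14.52
eef_pos: [0.5777, 0.0749, 0.087]
tool_rot: [0.677, 0.736, 0.001, 0.001]
ft_force: [0.4, 0.5, -5.6]
grip_width: 0.0526
```

```bash
python3 go.py .5758 .0735 .066 94.9
```

```text
t 14.5167 pos [0.5777 0.0749 0.087 ] psi 94.84 F [ 0.38  0.5  -5.63] w 0.0526 j6 0.04 
 -> [0.5758, 0.0735, 0.066] trans [-0.12 -0.21  2.1 ] roll -0.1 rows 1.0
```

Request:
{"api": "play_rows", "payload": {"motion": [{"fingers": 1, "translation": [-0.1, -0.15, 0], "roll": 0}, {"fingers": 1, "translation": [-0.1, -0.15, 0.3], "roll": 0}, {"fingers": 1, "translation": [-0.1, -0.15, 0.6], "roll": 0}, {"fingers": 1, "translation": [-0.1, -0.15, 0.9], "roll": 0}, {"fingers": 1, "translation": [-0.1, -0.15, 1.2], "roll": 0}, {"fingers": 1, "translation": [-0.1, -0.15, 1.4], "roll": 0}, {"fingers": 1, "translation": [-0.1, -0.15, 1.4], "roll": 0}]}}

```text
clock: 15.1
eef_pos: [0.575, 0.0738, 0.0706]
tool_rot: [0.676, 0.736, -0.0, -0.0]
ft_force: [1.0, 0.7, -6.3]
grip_width: 0.0524
```

```bash
python3 go.py .5758 .0735 .064 94.9
```

```text
t 15.1 pos [0.575  0.0738 0.0706] psi 94.86 F [ 0.97  0.73 -6.34] w 0.0524 j6 0.04 
 -> [0.5758, 0.0735, 0.064] trans [-0.03  0.07  0.66] roll -0.0 rows 1.0
```

It is below the rib tops with no contact force, so I'll set it down.

Request:
{"api": "play_rows", "payload": {"motion": [{"fingers": 1, "translation": [0, 0, 0.2], "roll": 0}, {"fingers": 1, "translation": [0, 0, 0.4], "roll": 0}, {"fingers": 1, "translation": [0, 0, 0.5], "roll": 0}, {"fingers": 1, "translation": [0, 0, 0.6], "roll": 0}, {"fingers": 1, "translation": [0, 0, 0.6], "roll": 0}]}}

```text
clock: 15.52
eef_pos: [0.5751, 0.0737, 0.0651]
tool_rot: [0.677, 0.736, -0.0, -0.0]
ft_force: [0.4, 0.1, -5.3]
grip_width: 0.0526
```

Request:
{"api": "play_rows", "payload": {"motion": [{"fingers": 1, "translation": [0, 0, 0.1], "roll": 0}, {"fingers": 1, "translation": [0, 0, 0.2], "roll": 0}, {"fingers": 1, "translation": [0, 0, 0.2], "roll": 0}, {"fingers": 1, "translation": [0, 0, 0.2], "roll": 0}]}}

```text
clock: 15.85
eef_pos: [0.5757, 0.0738, 0.0644]
tool_rot: [0.676, 0.736, 0.001, 0.001]
ft_force: [-1.2, 0.2, 3.3]
grip_width: 0.0525
```

Request:
{"api": "play_rows", "payload": {"motion": [{"fingers": -0.6, "translation": [0, 0, 0], "roll": 0}, {"fingers": -0.6, "translation": [0, 0, 0], "roll": 0}, {"fingers": -0.6, "translation": [0, 0, 0], "roll": 0}, {"fingers": -0.6, "translation": [0, 0, 0], "roll": 0}, {"fingers": -0.6, "translation": [0, 0, 0], "roll": 0}, {"fingers": -0.6, "translation": [0, 0, -0.5], "roll": 0}, {"fingers": -0.6, "translation": [0, 0, -1.5], "roll": 0}, {"fingers": -0.6, "translation": [0, 0, -3], "roll": 0}, {"fingers": -0.6, "translation": [0, 0, -6], "roll": 0}, {"fingers": -0.6, "translation": [0, 0, -9], "roll": 0}, {"fingers": 1, "translation": [0, 0, -10], "roll": 0}, {"fingers": 1, "translation": [0, -3, -10], "roll": 0}, {"fingers": 1, "translation": [0, -7, -10], "roll": 0}, {"fingers": 1, "translation": [0, -10, -10], "roll": 0}, {"fingers": 1, "translation": [0, -12, -10], "roll": 0}, {"fingers": 1, "translation": [0, -12.5, -10], "roll": 0}, {"fingers": 1, "translation": [0, -12.5, -10], "roll": 0}, {"fingers": 1, "translation": [0, -12.5, -10], "roll": 0}]}}

```text
clock: 17.35
eef_pos: [0.4519, 0.0633, 0.1641]
tool_rot: [0.676, 0.736, 0.001, 0.001]
ft_force: [0.8, -0.4, 1.0]
grip_width: -0.0001
```

```bash
python3 go.py .45 .063 .06 94.9; python3 - <<'E'
from model import *
c=snap('top','top4'); s=snap('scene','scene4')
a=draw(c,(195,160,275,230),5,pk,yaw,[]); b=draw(s,(190,125,270,235),5,pk,yaw,[pk])
t=draw(c,(110,190,180,240),5,pk,yaw,[])
im=np.zeros((600,800,3),np.uint8); im[:350,:400]=a; im[:550,400:800]=b; im[350:600,:350]=t[:250]
cv2.imwrite('pics/ov4.png',im)
E
```

```text
t 17.35 pos [0.4519 0.0633 0.1641] psi 94.86 F [ 0.83 -0.42  1.03] w -0.0001 j6 0.05 
 -> [0.45, 0.063, 0.06] trans [-0.02 -0.22 10.41] roll -0.0 rows 3.0
```

View pics/ov4.png

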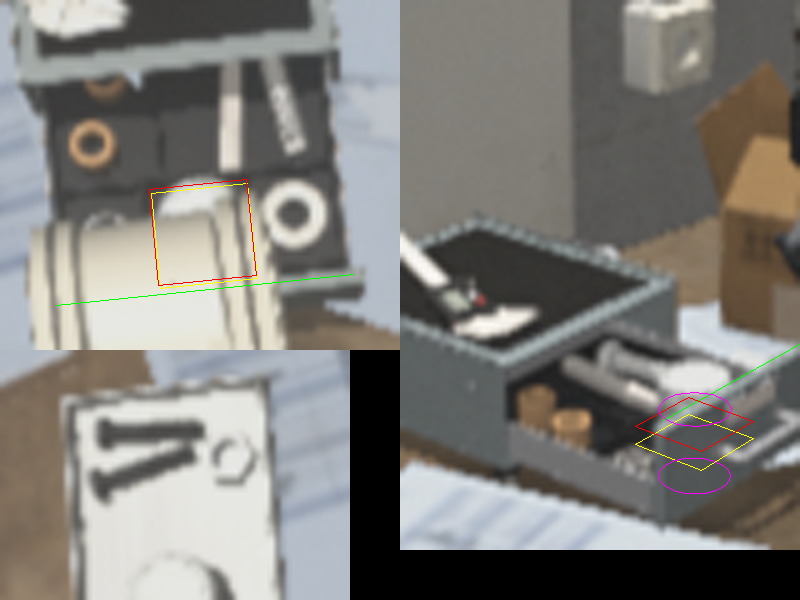

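The heavy tin stands upright in the pocket, with its top at about (693,378) in the right panel, and the drawer has not moved. I'll go down in front of the pull.

Request:
{"api": "play_rows", "payload": {"motion": [{"fingers": 1, "translation": [0, -0.2, 3], "roll": 0}, {"fingers": 1, "translation": [0, -0.2, 6], "roll": 0}, {"fingers": 1, "translation": [0, -0.2, 8.5], "roll": 0}, {"fingers": 1, "translation": [0, -0.2, 10], "roll": 0}, {"fingers": 1, "translation": [0, -0.2, 10.4], "roll": 0}, {"fingers": 1, "translation": [0, -0.2, 10.4], "roll": 0}, {"fingers": 1, "translation": [0, 1, 10.4], "roll": 0}, {"fingers": 1, "translation": [0, 2, 10.4], "roll": 0}, {"fingers": 1, "translation": [0, 2.5, 10.4], "roll": 0}, {"fingers": 1, "translation": [0, 3, 10.4], "roll": 0}, {"fingers": 1, "translation": [0, 3.5, 10.4], "roll": 0}, {"fingers": 1, "translation": [0, 4, 10.4], "roll": 0}, {"fingers": 1, "translation": [0, 4.5, 10.4], "roll": 0}, {"fingers": 1, "translation": [0, 5, 10.4], "roll": 0}, {"fingers": 1, "translation": [0, 5.5, 10.4], "roll": 0}, {"fingers": 1, "translation": [0, 6, 10.4], "roll": 0}]}}

```text
clock: 18.78
eef_pos: [0.5105, 0.0684, 0.0593]
tool_rot: [0.676, 0.737, -0.0, -0.0]
ft_force: [-0.9, 0.7, 0.7]
grip_width: 0.0004
```

Request:
{"api": "play_rows", "payload": {"motion": [{"fingers": 1, "translation": [0, 0.7, 0], "roll": 0}, {"fingers": 1, "translation": [0, 1.4, 0], "roll": 0}, {"fingers": 1, "translation": [0, 2.1, 0], "roll": 0}, {"fingers": 1, "translation": [0, 2.8, 0], "roll": 0}]}}

```text
clock: 19.12
eef_pos: [0.5389, 0.0708, 0.0592]
tool_rot: [0.676, 0.736, 0.0, -0.0]
ft_force: [-2.8, 1.2, 1.1]
grip_width: -0.0004
```

```bash
python3 - <<'E'
from model import *
s=snap('scene','scene5'); print(bot.get_obs()['ft_force'],bot.get_obs()['eef_pos'])
b=draw(s,(180,125,290,235),5,pk,yaw,[])
cv2.imwrite('pics/ov5.png',b)
E
```

```text
[1.68274523 0.38444444 0.1243974 ] [0.54085712 0.07077378 0.05942311]
```

View pics/ov5.png

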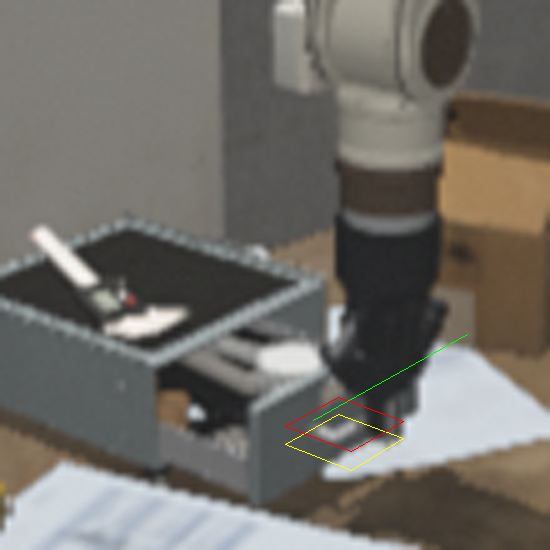

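The drawer is sliding in with the tin standing upright, so I'll keep easing it.

Request:
{"api": "play_rows", "payload": {"motion": [{"fingers": 1, "translation": [0, 0.6, 0], "roll": 0}, {"fingers": 1, "translation": [0, 1.2, 0], "roll": 0}, {"fingers": 1, "translation": [0, 1.8, 0], "roll": 0}, {"fingers": 1, "translation": [0, 2.4, 0], "roll": 0}, {"fingers": 1, "translation": [0, 3, 0], "roll": 0}, {"fingers": 1, "translation": [0, 3.6, 0], "roll": 0}, {"fingers": 1, "translation": [0, 4.2, 0], "roll": 0}, {"fingers": 1, "translation": [0, 4.8, 0], "roll": 0}, {"fingers": 1, "translation": [0, 5.4, 0], "roll": 0}, {"fingers": 1, "translation": [0, 6, 0], "roll": 0}, {"fingers": 1, "translation": [0, 6.4, 0], "roll": 0}, {"fingers": 1, "translation": [0, 6.8, 0], "roll": 0}, {"fingers": 1, "translation": [0, 7, 0], "roll": 0}, {"fingers": 1, "translation": [0, 7, 0], "roll": 0}]}}

```text
clock: 20.33
eef_pos: [0.609, 0.0764, 0.0595]
tool_rot: [0.677, 0.736, 0.0, 0.001]
ft_force: [0.1, -0.3, -0.1]
grip_width: 0.0002
```

Request:
{"api": "play_rows", "payload": {"motion": [{"fingers": 1, "translation": [0, 0.2, 0], "roll": 0}, {"fingers": 1, "translation": [0, 0.4, 0], "roll": 0}, {"fingers": 1, "translation": [0, 0.6, 0], "roll": 0}, {"fingers": 1, "translation": [0, 0.8, 0], "roll": 0}, {"fingers": 1, "translation": [0, 0.8, 0], "roll": 0}]}}

```text
clock: 20.75
eef_pos: [0.6168, 0.0772, 0.0595]
tool_rot: [0.677, 0.736, 0.0, 0.001]
ft_force: [-0.2, -0.5, 0.4]
grip_width: 0.0002
```

Request:
{"api": "play_rows", "payload": {"motion": [{"fingers": 1, "translation": [0, 0.2, 0], "roll": 0}, {"fingers": 1, "translation": [0, 0.4, 0], "roll": 0}, {"fingers": 1, "translation": [0, 0.6, 0], "roll": 0}, {"fingers": 1, "translation": [0, 0.6, 0], "roll": 0}]}}

```text
clock: 21.08
eef_pos: [0.6227, 0.0778, 0.0594]
tool_rot: [0.676, 0.736, 0.0, 0.0]
ft_force: [1.0, 0.2, -0.2]
grip_width: -0.0004
```

Request:
{"api": "play_rows", "payload": {"motion": [{"fingers": 1, "translation": [0, 0.2, 0], "roll": 0}, {"fingers": 1, "translation": [0, 0.4, 0], "roll": 0}, {"fingers": 1, "translation": [0, 0.4, 0], "roll": 0}, {"fingers": 1, "translation": [0, 0.4, 0], "roll": 0}]}}

```text
clock: 21.42
eef_pos: [0.6251, 0.078, 0.0591]
tool_rot: [0.676, 0.736, -0.001, -0.001]
ft_force: [-3.2, -0.3, 2.0]
grip_width: -0.0001
```

Request:
{"api": "play_rows", "payload": {"motion": [{"fingers": 1, "translation": [0, 0.2, 0], "roll": 0}, {"fingers": 1, "translation": [0, 0.4, 0], "roll": 0}, {"fingers": 1, "translation": [0, 0.4, 0], "roll": 0}, {"fingers": 1, "translation": [0, 0.4, 0], "roll": 0}]}}

```text
clock: 21.75
eef_pos: [0.6253, 0.078, 0.0589]
tool_rot: [0.676, 0.736, -0.003, -0.003]
ft_force: [-13.1, -1.0, 9.2]
grip_width: -0.0003
```

It is against a hard stop, close to the predicted shut position. I'll back off, rise and look.

Request:
{"api": "play_rows", "payload": {"motion": [{"fingers": 1, "translation": [0, -0.6, 0], "roll": 0}, {"fingers": 1, "translation": [0, -1.5, 0], "roll": 0}, {"fingers": 1, "translation": [0, -4, 0], "roll": 0}, {"fingers": 1, "translation": [0, -8, 0], "roll": 0}, {"fingers": 1, "translation": [0, -12, -2], "roll": 0}, {"fingers": 1, "translation": [-3, -14, -5], "roll": 0}, {"fingers": 1, "translation": [-7, -16, -8], "roll": 0}, {"fingers": 1, "translation": [-11, -18, -11], "roll": 0}, {"fingers": 1, "translation": [-15, -19, -13], "roll": 0}, {"fingers": 1, "translation": [-19, -20, -14], "roll": 0}, {"fingers": 1, "translation": [-23, -20, -14], "roll": 0}, {"fingers": 1, "translation": [-26, -20, -14], "roll": 0}, {"fingers": 1, "translation": [-28, -20, -14], "roll": 0}, {"fingers": 1, "translation": [-28, -20, -14], "roll": 0}, {"fingers": 1, "translation": [-28, -20, -14], "roll": 0}]}}

```text
clock: 23.0
eef_pos: [0.455, -0.2201, 0.1996]
tool_rot: [0.678, 0.735, 0.001, 0.001]
ft_force: [1.0, -0.6, 0.2]
grip_width: -0.0004
```

```bash
python3 - <<'E'
from model import *
c=snap('top','top6'); s=snap('scene','scene6'); p2=pk+.138*np.array([np.cos(yaw),np.sin(yaw)])
a=draw(c,(115,140,275,260),5,p2,yaw,[])
b=draw(s,(150,150,280,290),4,p2,yaw,[])
im=np.zeros((600,800,3),np.uint8); im[:360,:480]=cv2.resize(a,(480,360)); im[:336,485:797]=cv2.resize(b,(312,336)); cv2.imwrite('pics/ov6.png',im[:370])
E
```

```text
(no output)
```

View pics/ov6.png

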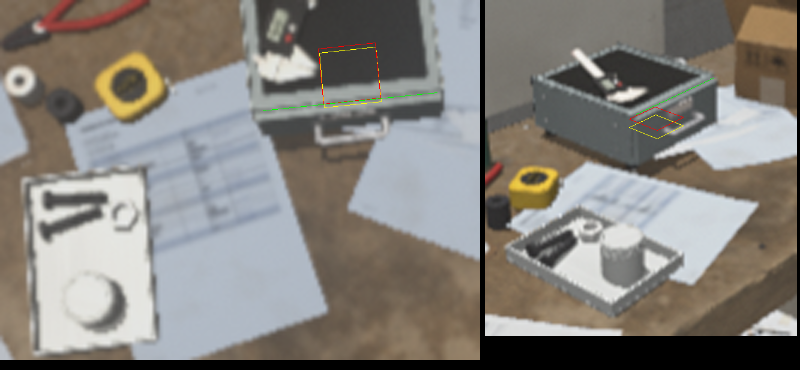

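The picture shows the drawer flush with the unit, the light tin upright inside the tray at about (93,300) in the left panel, and the bystanders in place. I'll hand the job in.

```bash
python3 -c "
from workcell import bot
o=bot.get_obs();print(o['clock'],abs(o['joint_vel']).max());print(bot.job_done())"
```

```text
23.1 0.030577952324641174
the job is handed in; nothing more can be done
None
```

I lifted both tins, and the difference was clear: about 1.7 N for the nearer one and about 5 N for the other. The lighter tin now stands in the free half of the kit tray. The heavier one stands in the middle pocket of the drawer. I eased the drawer shut at roughly 0.1 m/s or less until it met a hard stop, and handed the job in at 23 s.

- **Last pictures:** the drawer is flush with the unit, the lighter tin is upright inside the tray walls, and the tape measure and roller are in place. The paste jar was outside the final crop; the arm never went near it.
- **Heavier tin:** after its release I saw it standing upright in the pocket, and again part-way through the closing. It cannot be seen now that the drawer is shut, so its final position rests on those views and on the floor contact I felt while setting it down.
- **Small disagreements:** the drawer's hard stop came about 4 mm farther in than I had worked out from the pictures. The tool position readings also wandered by 1–2 mm. Neither affected the result as far as I could see.

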